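# Move a carton between interlocked drawers

### The job

The loose brown carton in the open drawer belongs with the like one in the drawer with the long handle. The unit's anti-tip interlock lets only one drawer out at a time, so take the carton out and put it down for the moment, push the open drawer fully home, pull the long-handled drawer right out, set the carton down flat in the free space behind its front, and push that drawer fully home. Mind the upright post, and leave everything else where it is, with all three drawers shut.

Things in the scene. Friction and masses are not known exactly. Their poses are not given: they have to be found in the camera images.
- cabinet: Low grey three-drawer unit, fixed on the bench; 230 mm deep (x), 350 wide (y), 100 high; the front 110 mm of its top is empty, things to 72 mm high stand behind that. Origin: centre of its underside; +x to its back; drawers slide out along its -x, towards the robot. Carcass front at x = -115 mm. Three equal bays, centred at y = -110, 0, +110 mm; which drawer is in which bay varies.
- kit_drawer (a joint): How far the drawer that stands open at the start is out (m): 0 home, 0.150 fully out. SHORT handle. Interlock: while any drawer is out by more than about 15 mm the others are held shut (they give 2 mm); with all home any one can be pulled. Every drawer slides with about 4 N of friction and stays where left.
- kit_handle (a point): Middle of that drawer's handle bar: round steel bar 10 mm thick, 36 mm long along the cabinet's y, centre line 42 mm in front of the drawer front (37 mm clear behind it), 72 mm above the bench; moves with the drawer. Axes as the cabinet's. Drawer fronts are 106 mm wide, 14 mm thick, from 10 to 92 mm above the bench.
- stock_drawer (a joint): How far the drawer with the LONG handle is out (m): 0 fully home (as at the start), 0.150 fully out. The carton belongs in here.
- stock_handle (a point): Middle of the long handle bar: round steel bar 10 mm thick, 84 mm long along the cabinet's y, centre line 42 mm in front of the drawer front, 72 mm above the bench. Axes as the cabinet's. Moves with the drawer.
- tool_drawer (a joint): How far the third drawer (SHORT handle, shut at the start) is out (m): 0 fully home, where it must stay.
- tool_handle (a point): Middle of the third drawer's short handle bar; same shape as the other short handle.
- stock_pocket (a point): Point on the floor of the long-handled drawer, 66 mm behind the inner face of its front, midway between its sides, in the free space before a like carton fixed in its rear; the space is 144 mm long (x), 86 mm wide (y). Moves with the drawer; axes as the cabinet's. The floor is 27 mm above the bench, the side walls reach 78 mm, the front 92 mm.
- carton_center (a point): Centre of the loose brown carton, 45 mm (its x) by 62 mm (its y) by 38 mm high, about 0.11 kg; z axis up. At the start it stands in the open drawer, 65 to 86 mm behind the inner face of its front, its x within 0.35 rad of the cabinet's; that drawer's floor and walls are as in the long-handled one, and nothing else is within 30 mm of its long sides there.
- post (a point): A fixed upright aluminium post, 40 mm (x) by 80 mm (y), from the bench to 1.5 m high; the point is on its axis, 0.30 m above the bench. An arm that turns from the right to the left of it must be drawn in first.
- spool: Bystander: white wire spool lying flat, 65 mm across, 34 mm high. Origin: centre of its underside.
- solvent: Bystander: white dispenser bottle with a wide top, 66 mm across, 123 mm high. Origin: centre of its underside.
- flux: Bystander: small amber bottle with a pointed tip, 32 mm across, 80 mm high. Origin: centre of its underside.
- meter: Bystander: yellow and black handheld multimeter lying on its back, 150 x 76 x 45 mm. Origin: centre of its underside.
- cutters: Bystander: flush cutters with blue grips, 137 x 53 x 10 mm, lying flat. Origin: centre of the underside.
- driver: Bystander: red-handled screwdriver, 201 mm long, 25 mm thick, lying flat. Origin: centre of the underside.
- masking: Bystander: roll of masking tape lying flat, 100 mm across, 25 mm high. Origin: centre of its underside.
Things that resemble listed ones, but are neither listed nor needed, are in the scene too. What is shaped like the part that bears carton_center but blue or green is not meant.

How it is judged:
On the way, in this order (a step that is already met when the one before it is completed fails the run):
1. the drawer that stood open is pushed fully home (within 6 mm) (value of joint kit_drawer below 0.006 m), for 0.2 s.
2. the long-handled drawer is pulled out (at least 110 mm) (value of joint stock_drawer above 0.11 m and value of joint kit_drawer below 0.006 m), for 0.2 s.
3. the carton stands on the floor of that drawer, in the free space behind its front, released (x of carton_center in the frame of stock_pocket between -0.047 and 0.06 m and y of carton_center in the frame of stock_pocket between -0.025 and 0.025 m and z of carton_center in the frame of stock_pocket between 0.014 and 0.024 m and angle between carton_center's own z axis and vertical below 0.1 rad and contact force between carton and the fingers below 0.3 N), for 0.2 s.
At the end, for the whole second after the job is handed in: All three drawers are home (within 6 mm) and the carton stands flat on the floor of the long-handled drawer, in the free space between its front and the carton already there (anywhere in that space) (value of joint each of kit_drawer, stock_drawer, tool_drawer below 0.006 m and x of carton_center in the frame of stock_pocket between -0.047 and 0.06 m and y of carton_center in the frame of stock_pocket between -0.025 and 0.025 m and z of carton_center in the frame of stock_pocket between 0.014 and 0.024 m and angle between carton_center's own z axis and vertical below 0.1 rad); the robot touches nothing.
It fails at once if a bystander on the bench is moved by more than 30 mm (distance of any of spool, solvent, flux, meter, cutters, driver, masking from where it was at the start of the episode above 0.03 m).
It fails at once if the third drawer is pulled out (value of joint tool_drawer above 0.03 m).
It also fails if it takes over 72 s, if anything falls off the work surface, if the arm or the gripper's body presses on something with over 40 N, if the wrist force passes 120 N, or if a joint passes its speed limit or range.

### The arm

A 7-joint arm with a two-finger parallel gripper is mounted at the origin on the work surface; the furniture and walls round the work are solid. World frame = base frame: x ahead of the robot, y to its left, z up, the work surface at z = 0. Lengths are in m, angles in rad, forces in N, time in s.
With the tool pointing down it reaches from about 0.35 to 0.9 m from the base axis. Payload 8.1 kg.
Tool frame: the origin (TCP) lies at the very end of the fingers, on their centre line; the grasp point (between the pads) lies 19 mm behind it (grasp_offset is the distance from the TCP to the grasp point, in m); z points along the fingers, y is the line along which they close (so a half turn about z gives the same grasp; the last joint's range is limited). The gripper opens to 92 mm and grips with 3 to 60 N. Pads are 19 mm wide; open, the fingers measure 130 mm over their backs; the gripper's body (75 mm by 190 mm) begins 47 mm behind the grasp point.
Start: joints at [-1.349, 0.434, 0.025, 1.573, -0.012, 1.134, -0.075], TCP at [0.199, 0.592, 0.227] pointing down, gripper open.
Joint ranges: [-2.62, 2.62], [-0.44, 2.09], [-1.27, 1.32], [0.08, 2.57], [-1.32, 4.46], [0.12, 2], [-2.74, 2.74]. Speed limits (rad/s): [2.22, 2.22, 3.01, 3.01, 3.14, 3.14, 3.14].

### API

Orientations are given as a rotation vector (axis times angle).
In Python, from cell import observe, get_image, camera_params, sign_off, silhouettes, grasp_offset gives the robot as it stands. The module is installed in compiled form; this text tells all that it offers.
- The arm moves only by the tool jog_arm, never from a script. Its argument "motion" is a list that holds one entry, the list of rows, each a list of 7 numbers: the shift along the tool's x, y, z in m, then the turn, a rotation vector about the tool's x, y, z in rad, then the closure, from -1 (fully open) to 1 (shut), so that 0 is half open. In form: [[[dx, dy, dz, wx, wy, wz, hand], ...]]. A call has 1 to 10 rows; each row is the pose to reach, as a shift and turn from the pose commanded when the call began, along the tool's axes at that moment; what a row does not reach only later rows make up. A row lasts 1/12 s, in which the tool goes at most 41.7 mm and 7.16 degrees, less where a joint would pass 70% of its speed; a pose out of reach is approached as far as the arm can. A call with a gripper value outside its range is refused whole. The fingers move at their own pace and stop on an object; "force" is the grip in N (left out, the last holds). Time passes only in rows, so rows that repeat a pose let the fingers close. It gives the time, the measured TCP pose, the force, the opening and the grip force at its end, in the units of the state.
- observe(): the state, without advancing time (a new reading comes with each control period).
- get_image(name): name is "scene" or "side" or "wrist"; returns the picture (420x560x3 uint8, red, green, blue); there is no depth.
- camera_params(name): a dict with "vertical_fov" (degrees; the focal length in pixels is half the picture's height over the tangent of half this angle, whatever the lens; pixels are square), "cx", "cy" (the principal point, pixels), "T" (4x4, takes a point from camera to world coordinates). Camera axes: x right, y down, z forward; pixel columns grow to the right and rows downward; lengths in m; the calibration is good to about 2 mm. The wrist camera is an equidistant fisheye: a pixel r from the principal point sees the ray r / f radians off the axis. A picture is of the moment at which its call begins: read the wrist's pose just before it. camera_params takes no time and is no camera call; for the wrist camera it gives the pose at the moment of the call.
- sign_off(): hands the job in; it is judged then, once.
Trained networks look in the newest picture that a camera, given by its name, has taken for a name from the list of things; names that differ only in an ending like _2 or _b are one class to them, and where a whole thing is asked for, a point or a joint stands for the part that bears it (a point fixed in the world has none). Each returns a list of dicts, best first, with "p" (0 to 1); they miss things now and then, are a little off and sometimes report something else, mostly with a low value. They report only what shows in the picture. A call takes as long as a camera call. They do not tell look-alikes from the thing itself.
- silhouettes(query, camera): "mask" (420x560 bool, what is visible of it) and "pixel" ([column, row] in pixels, amid what is visible of it).
The state is a dict: "clock": time; "joints": joint angles; "dq": joint speeds; "joint_efforts": joint torques, N m; "position": TCP position; "ee_rot": TCP orientation; "force": force on the tool from outside, world axes, zero at the start; "ft_torque": the same for the moment, N m; "width": opening from 0.0 (shut) to 1.0 (fully open); "gripper_force": force on a finger pad.
Only numpy, scipy, OpenCV 4.12 (cv2) and the standard library are available. Lean on these libraries where they do the work, as an engineer would, in place of code of your own. Each camera call takes 0.05 s, during which the arm holds its last target. There are 200 camera calls.

## Working session

There is one attempt and no reset: what is moved stays moved. The work goes in short steps, Python scripts to look and compute and a tool call to move; the robot and the scene stay as the last step left them, time stands still between calls to the robot, and variables do not carry over. Pictures are saved under pics/ and viewed, at most 10 in all, crops included, and the job is handed in when it is done.

Besides the shell and the picture viewer there is one more tool, called after "Request:" as a command line: name --argument value ..., lists and objects as JSON in quotes. jog_arm: Moves the arm, as the interface text tells. Its arguments: {"type":"object","properties":{"motion":{"type":"array"},"force":{"type":"number"}},"required":["motion"]}

```bash
mkdir -p pics; cat > h.py <<'E'
import numpy as np, cv2
from scipy.spatial.transform import Rotation as R
from cell import *
def ray(cam,px,P=None):
    P=P or camera_params(cam); f=210/np.tan(np.radians(P["vertical_fov"]/2))
    d=np.array([px[0]-P["cx"],px[1]-P["cy"]])/f
    if cam=="wrist":
        r=np.hypot(*d); v=np.r_[d/max(r,1e-9)*np.sin(r),np.cos(r)]
    else: v=np.r_[d,1]
    T=np.array(P["T"]); return T[:3,3],T[:3,:3]@v
def atz(cam,px,z,P=None):
    o,v=ray(cam,px,P); return o+v*(z-o[2])/v[2]
def proj(cam,X,P=None):
    P=P or camera_params(cam); f=210/np.tan(np.radians(P["vertical_fov"]/2)); T=np.array(P["T"])
    c=T[:3,:3].T@(np.array(X)-T[:3,3])
    if cam=="wrist":
        r=np.hypot(c[0],c[1]); k=np.arctan2(r,c[2])/max(r,1e-9)*f
        return np.array([P["cx"]+c[0]*k,P["cy"]+c[1]*k])
    return np.array([P["cx"],P["cy"]])+f*c[:2]/c[2]
def save(name,im): cv2.imwrite("pics/"+name,np.ascontiguousarray(im[:,:,::-1]))
E
python3 - <<'E'
from h import *
np.set_printoptions(precision=3,suppress=True)
s=observe();print(s["clock"],s["position"],s["ee_rot"],grasp_offset)
ims=[]
for c in ["scene","side","wrist"]:
    im=get_image(c);P=camera_params(c);print(c,P["vertical_fov"],P["cx"],P["cy"]);print(np.array(P["T"]))
    save(c+"0.png",im)
    for q in ["cabinet","kit_handle","stock_handle","carton_center"]:
        for r in silhouettes(q,c)[:4]:
            ys,xs=np.nonzero(r["mask"])
            print(q,round(r["p"],2),np.round(r["pixel"]),len(xs),(xs.min(),ys.min(),xs.max(),ys.max()) if len(xs) else "")
E
```

```text
0.0 [0.199 0.592 0.226] [-0.508 -3.1    0.003] 0.0188
scene 55.00029806882115 284.9312995704068 214.3522880220353
[[ 0.667 -0.413  0.621 -0.32 ]
 [-0.745 -0.392  0.54  -0.628]
 [ 0.02  -0.822 -0.569  0.922]
 [ 0.     0.     0.     1.   ]]
cabinet 0.78 [259. 183.] 2072 (np.int64(215), np.int64(162), np.int64(287), np.int64(203))
cabinet 0.61 [275. 213.] 333 (np.int64(268), np.int64(202), np.int64(286), np.int64(222))
kit_handle 0.61 [224. 214.] 1082 (np.int64(199), np.int64(192), np.int64(242), np.int64(234))
stock_handle 0.66 [276. 212.] 328 (np.int64(268), np.int64(202), np.int64(286), np.int64(222))
stock_handle 0.48 [363. 286.] 155 (np.int64(353), np.int64(273), np.int64(370), np.int64(303))
carton_center 0.78 [238. 246.] 306 (np.int64(227), np.int64(242), np.int64(247), np.int64(257))
carton_center 0.64 [264. 274.] 298 (np.int64(256), np.int64(260), np.int64(270), np.int64(281))
carton_center 0.59 [221. 209.] 145 (np.int64(215), np.int64(204), np.int64(231), np.int64(214))
carton_center 0.49 [196. 260.] 59 (np.int64(193), np.int64(251), np.int64(200), np.int64(261))
side 51.44077
[... 596 characters left out ...]
4(250), np.int64(242), np.int64(274))
carton_center 0.84 [299. 285.] 413 (np.int64(291), np.int64(270), np.int64(314), np.int64(294))
carton_center 0.82 [306. 250.] 354 (np.int64(297), np.int64(240), np.int64(320), np.int64(260))
carton_center 0.72 [349. 303.] 497 (np.int64(337), np.int64(291), np.int64(364), np.int64(316))
carton_center 0.71 [260. 318.] 393 (np.int64(249), np.int64(308), np.int64(272), np.int64(330))
wrist 65.70646984690485 280.4611130343317 206.7665977407255
[[ 0.318  0.913  0.257  0.131]
 [ 0.948 -0.306 -0.086  0.615]
 [ 0.     0.271 -0.963  0.385]
 [ 0.     0.     0.     1.   ]]
stock_handle 0.3 [222. 331.] 928 (np.int64(201), np.int64(303), np.int64(272), np.int64(335))
```

```bash
python3 - <<'E'
import cv2,numpy as np
a=cv2.imread("pics/scene0.png");b=cv2.imread("pics/side0.png")
cv2.imwrite("pics/a.png",cv2.resize(a[100:340,130:450],(800,600),interpolation=cv2.INTER_CUBIC))
cv2.imwrite("pics/b.png",cv2.resize(b[170:380,110:390],(800,600),interpolation=cv2.INTER_CUBIC))
E
```

```text
(no output)
```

View pics/a.png

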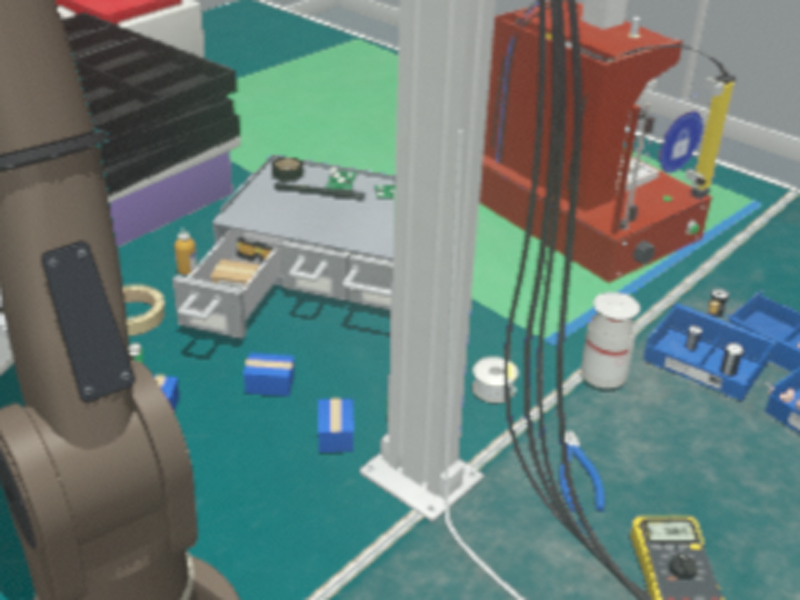

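View pics/b.png

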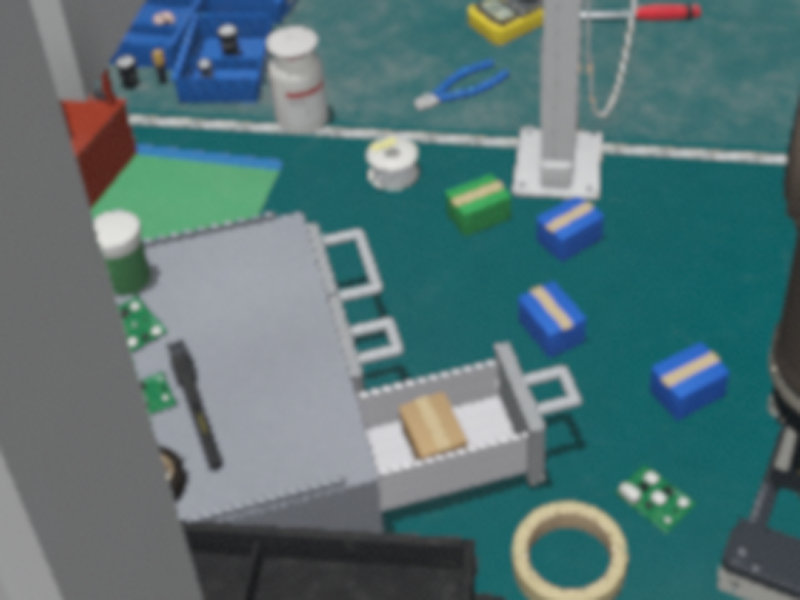

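View pics/side0.png

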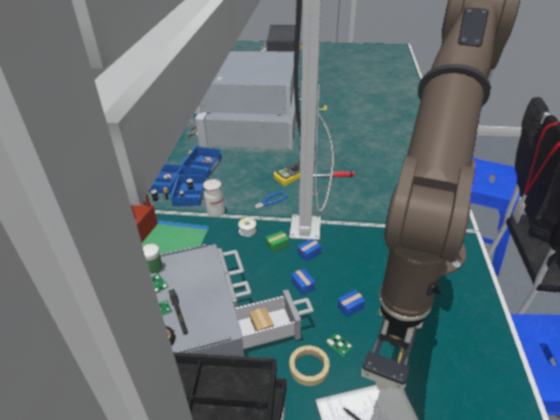

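The loose brown carton is in the open drawer, which is the nearest to the side camera (side px 260,318). The boxes at (299,285), (306,250) and (349,303) are blue and the one at (278,240) is green, so they are decoys. The long handle is the far one (side px ~240,262), near the post. The enlarged crop confirms this. Next I fit the cabinet pose.

```bash
cat > fit.py <<'E'
from h import *
from scipy.optimize import least_squares
np.set_printoptions(precision=3,suppress=True)
B=lambda x,y:np.array([110+x*.35,170+y*.35]); A=lambda x,y:np.array([130+x*.4,100+y*.4])
S=[("side",B(362,234),"h",-.150),("side",B(378,291),"h",-.070),("side",B(388,322),"h",-.016),("side",B(400,356),"h",.016),
("side",B(568,371),"k",.094),("side",B(577,401),"k",.126),("side",B(303,214),"t",-.175),("side",B(376,480),"t",.175),("scene",A(215,228),"t",.175)]
PP={c:camera_params(c) for c in ("side","scene")}
def pt(p,k,y):
    x,z={"h":(p[4],.072),"k":(p[4]-p[3],.072),"t":(-.115,.1)}[k]
    c,s=np.cos(p[2]),np.sin(p[2]); return [p[0]+c*x-s*y,p[1]+s*x+c*y,z]
def res(p): return np.concatenate([proj(c,pt(p,k,y),PP[c])-u for c,u,k,y in S]+[[(p[4]+.171)*200]])
if __name__=="__main__":
    r=least_squares(res,[.7,.2,0,.12,-.171],loss="soft_l1");print(r.x);print(res(r.x)[:-1].reshape(-1,2))
    for k,y in (("h",-.11),("h",0),("k",.11)):print(k,y,np.array(pt(r.x,k,y)))
    print("carton",atz("side",(260.5,316),.065,PP["side"]),"post",atz("side",B(557,170),0,PP["side"]),atz("scene",A(428,478),0,PP["scene"]))
    for q in ("masking","flux","spool","solvent"):
        for c in ("side","scene"):
            if q=="masking" : get_image(c)
            for d in silhouettes(q,c)[:2]: print(q,c,round(d["p"],2),np.round(d["pixel"]),atz(c,d["pixel"],.02,PP[c]))
    for n,u in (("blue1",(299,285)),("blue2",(306,250)),("blue3",(349,303)),("green",(277,241))):print(n,atz("side",u,.025,PP["side"]))
E
python3 fit.py
```

```text
[ 0.696  0.36   0.403  0.145 -0.171]
[[-0.258  0.394]
 [ 0.022 -1.319]
 [ 0.815  1.145]
 [-0.706 -2.444]
 [-0.392  1.183]
 [ 0.541 -0.275]
 [-0.201 -0.894]
 [ 0.047 -0.215]
 [-1.852 -3.244]]
h -0.11 [0.581 0.192 0.072]
h 0 [0.538 0.293 0.072]
k 0.11 [0.361 0.337 0.072]
carton [0.49  0.38  0.065] post [ 0.4   -0.054  0.   ] [ 0.404 -0.074  0.   ]
masking side 0.81 [312. 356.] [0.349 0.454 0.02 ]
flux scene 0.69 [203. 201.] [0.506 0.539 0.02 ]
spool side 0.52 [250. 230.] [ 0.584 -0.011  0.02 ]
spool side 0.33 [287. 174.] [ 0.493 -0.366  0.02 ]
spool scene 0.47 [327. 254.] [ 0.584 -0.037  0.02 ]
solvent side 0.69 [213. 201.] [ 0.751 -0.162  0.02 ]
solvent side 0.69 [345. 172.] [ 0.263 -0.4    0.02 ]
solvent scene 0.59 [373. 236.] [ 0.782 -0.101  0.02 ]
blue1 [0.4   0.226 0.025]
blue2 [0.389 0.075 0.025]
blue3 [0.254 0.278 0.025]
green [0.486 0.041 0.025]
```

```bash
cat >> h.py <<'E'
CAB=[.696,.36,.403]
def w(x,y,z): c,s=np.cos(CAB[2]),np.sin(CAB[2]); return np.array([CAB[0]+c*x-s*y,CAB[1]+s*x+c*y,z])
def to(pos,yaw,quiet=False):
    """shift+turn in the tool frame to put TCP at pos pointing down, tool y at world angle yaw (mod pi)"""
    s=observe(); R0=R.from_rotvec(s["ee_rot"]); best=None
    for a in (yaw,yaw+np.pi):
        y=np.array([np.cos(a),np.sin(a),0]); z=np.array([0,0,-1.]); Rt=R.from_matrix(np.c_[np.cross(y,z),y,z])
        v=(R0.inv()*Rt).as_rotvec()
        if best is None or np.linalg.norm(v)<np.linalg.norm(best): best=v
    d=R0.inv().apply(np.array(pos)-s["position"])
    print("MOVE",np.round(d,4),np.round(best,3),"| now",np.round(s["position"],4),"t",round(s["clock"],2),"w",round(s["width"],3)); return d,best
E
python3 - <<'E'
from h import *
to([.47,.37,.215],.403)
E
```

```text
MOVE [-0.3273 -0.1243  0.0117] [-0.     0.     0.843] | now [0.1995 0.5923 0.2267] t 1.25 w 1.003
```

Request:
jog_arm --motion '[[[-0.327,-0.124,0.012,0,0,0.843,-0.4],[-0.327,-0.124,0.012,0,0,0.843,-0.4],[-0.327,-0.124,0.012,0,0,0.843,-0.4],[-0.327,-0.124,0.012,0,0,0.843,-0.4],[-0.327,-0.124,0.012,0,0,0.843,-0.4],[-0.327,-0.124,0.012,0,0,0.843,-0.4],[-0.327,-0.124,0.012,0,0,0.843,-0.4],[-0.327,-0.124,0.012,0,0,0.843,-0.4],[-0.327,-0.124,0.012,0,0,0.843,-0.4],[-0.327,-0.124,0.012,0,0,0.843,-0.4]]]'

```text
clock: 2.08
position: [0.4743, 0.3655, 0.2149]
ee_rot: [1.741, 2.611, -0.0]
force: [-0.7, -0.0, -0.4]
width: 0.699
gripper_force: 0.0
```

Request:
jog_arm --motion '[[[0,0,0,0,0,0,-0.4],[0,0,0,0,0,0,-0.4],[0,0,0,0,0,0,-0.4]]]'

```text
clock: 2.33
position: [0.4683, 0.372, 0.2147]
ee_rot: [-1.728, -2.623, -0.0]
force: [0.1, -0.2, 0.6]
width: 0.7
gripper_force: 0.0
```

```bash
python3 - <<'E'
from h import *
s=observe();print(s["position"],s["width"],s["joints"])
P=camera_params("wrist");im=get_image("wrist")
for q in ("carton_center","kit_handle","stock_handle"):
  for d in silhouettes(q,"wrist")[:4]:
    ys,xs=np.nonzero(d["mask"]);print(q,round(d["p"],2),np.round(d["pixel"]),len(xs),xs.min(),ys.min(),xs.max(),ys.max())
    if q[0]=="c":
        c,_=cv2.findContours(d["mask"].astype(np.uint8),0,2);c=max(c,key=cv2.contourArea)[:,0]
        W=np.array([atz("wrist",u,.065,P)[:2] for u in c]);r=cv2.minAreaRect((W*1000).astype(np.float32));print("  rect mm",np.round(r[0]),np.round(r[1]),r[2])
im=im.copy()
for X,col in [(w(-.316,y,.072),(255,0,0)) for y in (.092,.128)]+[(w(-.115,y,.1),(0,255,0)) for y in (-.175,0,.175)]+[(w(-.171,y,.072),(255,255,0)) for y in (-.152,-.068,0)]:
    u=proj("wrist",X,P);print(np.round(u));cv2.circle(im,tuple(int(v) for v in u),3,col,1)
save("w1.png",cv2.resize(im,(800,600)))
E
```

```text
[0.46834472 0.37201765 0.21466584] 0.7000416897424462 [-0.96946596  0.40506235  0.29454682  1.67529164 -0.13115817  1.08072509
 -0.2298303 ]
carton_center 0.89 [301. 186.] 3085 278 154 328 222
  rect mm [488. 385.] [47. 66.] 30.700450897216797
carton_center 0.69 [ 89. 191.] 1996 60 165 119 215
  rect mm [273. 291.] [78. 42.] 38.13431167602539
carton_center 0.48 [176. 254.] 62 169 251 178 260
  rect mm [390. 265.] [14.  7.] 66.61397552490234
kit_handle 0.82 [270. 184.] 15348 163 132 379 248
stock_handle 0.5 [344. 322.] 139 336 310 345 329
[168. 202.]
[166. 166.]
[349. 409.]
[369. 299.]
[385. 118.]
[305. 385.]
[308. 337.]
[311. 287.]
```

View pics/w1.png

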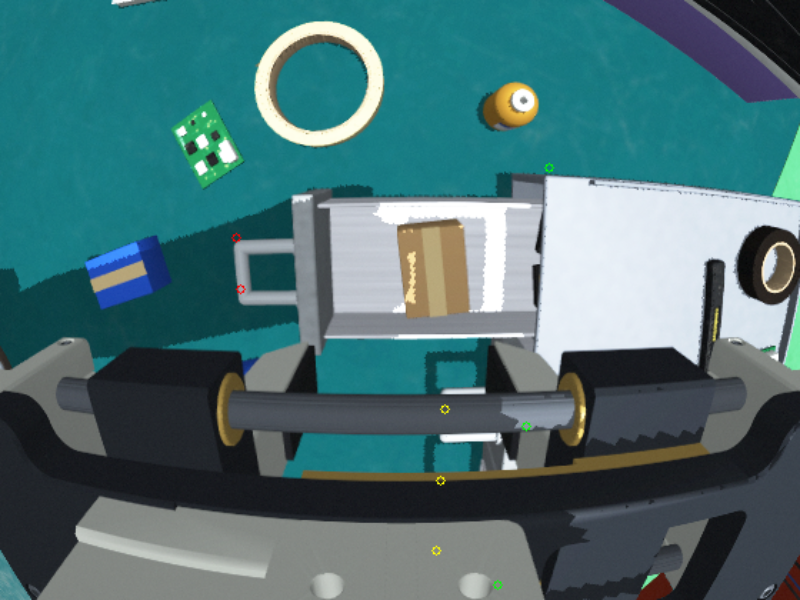

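The wrist view shows the brown carton at (432,268) of 800, the kit handle at (242,272) and the carcass corner at (545,177). My model is about 8 mm off in y, so I refit with these points.

```bash
cat > fit2.py <<'E'
import fit
from fit import *
P=camera_params("wrist");fit.PP["wrist"]=P
V=lambda x,y:np.array([x,y])*.7
n=len(S)
S+=[("wrist",V(241,243),"k",.126),("wrist",V(243,300),"k",.094),("wrist",V(545,177),"t",.175),("wrist",V(442,392),"h",.016)]
r=least_squares(res,[.7,.35,.4,.145,-.171],loss="soft_l1");print(r.x);print(res(r.x)[:-1].reshape(-1,2))
x=r.x;th=.0
E
python3 - <<'E'
from fit2 import *
import h
h.CAB=list(r.x[:3])
# carton top face corners from the wrist picture
C=np.array([atz("wrist",V(*u),.065,P) for u in ((398,226),(461,220),(468,312),(407,318))])
print(C[:,:2]);print("edges",[np.linalg.norm(C[i]-C[(i+1)%4]) for i in range(4)],"centre",C.mean(0))
e=C[1]-C[0]+C[2]-C[3];print("yaw of x edge",np.arctan2(e[1],e[0]))
c=C.mean(0)[:2]-r.x[:2];a=r.x[2];print("cab frame",np.cos(a)*c[0]+np.sin(a)*c[1],-np.sin(a)*c[0]+np.cos(a)*c[1])
E
```

```text
[ 0.695  0.356  0.404  0.141 -0.171]
[[-0.058 -0.418]
 [ 0.233 -2.212]
 [ 1.033  0.19 ]
 [-0.483 -3.438]
 [-2.022  0.544]
 [-1.123 -0.943]
 [ 0.114 -1.703]
 [ 0.446 -1.489]
 [-1.302 -2.877]
 [-0.889  0.822]
 [ 0.093 -7.366]
 [ 0.376 -3.585]
 [ 0.348  0.876]]
[[0.455 0.401]
 [0.492 0.422]
 [0.524 0.366]
 [0.486 0.345]]
edges [np.float64(0.04228760582728651), np.float64(0.06475227535556362), np.float64(0.042982029728613924), np.float64(0.06467964234193999)] centre [0.489 0.383 0.065]
yaw of x edge 0.5076679312679719
cab frame -0.1791354322499118 0.10603630371265853
```

```bash
sed -i 's/^CAB=.*/CAB=[.695,.356,.404]/' h.py; python3 -c "
from h import *
to([.489,.384,.1],.508);to([.489,.384,.041],.508)"
```

```text
MOVE [0.0038 0.0234 0.1147] [-0.    -0.    -0.103] | now [0.469  0.3713 0.2147] t 2.53 w 0.703
MOVE [0.0038 0.0234 0.1737] [-0.    -0.    -0.103] | now [0.469  0.3713 0.2147] t 2.53 w 0.703
```

Request:
jog_arm --motion '[[[0.004,0.023,0.03,0,0,-0.103,-0.4],[0.004,0.023,0.06,0,0,-0.103,-0.4],[0.004,0.023,0.09,0,0,-0.103,-0.4],[0.004,0.023,0.11,0,0,-0.103,-0.4],[0.004,0.023,0.13,0,0,-0.103,-0.4],[0.004,0.023,0.15,0,0,-0.103,-0.4],[0.004,0.023,0.165,0,0,-0.103,-0.4],[0.004,0.023,0.173,0,0,-0.103,-0.4],[0.004,0.023,0.173,0,0,-0.103,-0.4]]]' --force 15

```text
clock: 3.28
position: [0.4882, 0.3827, 0.04]
ee_rot: [-1.593, -2.706, 0.004]
force: [0.0, -0.4, -0.5]
width: 0.705
gripper_force: 0.0
```

Request:
jog_arm --motion '[[[0,0,0,0,0,0,0.3],[0,0,0,0,0,0,0.3],[0,0,0,0,0,0,0.3],[0,0,0,0,0,0,0.3],[0,0,0,0,0,0,0.3]]]' --force 15

```text
clock: 3.7
position: [0.4898, 0.3836, 0.0429]
ee_rot: [1.594, 2.706, 0.003]
force: [-1.0, -0.4, 6.6]
width: 0.49
gripper_force: 15.0
```

```bash
python3 -c "
from h import *
to([.4898,.3836,.19],.508);print(w(-.085,0,.19));to(w(-.085,0,.19),.404);to(w(-.085,0,.117),.404)"
```

```text
MOVE [ 1.000e-04  2.000e-04 -1.471e-01] [ 0.002 -0.001 -0.002] | now [0.4898 0.3836 0.0429] t 3.7 w 0.49
[0.61684284 0.32258655 0.19      ]
MOVE [-0.1149  0.0817 -0.1471] [ 0.002 -0.001  0.102] | now [0.4898 0.3836 0.0429] t 3.7 w 0.49
MOVE [-0.1149  0.0816 -0.0741] [ 0.002 -0.001  0.102] | now [0.4898 0.3836 0.0429] t 3.7 w 0.49
```

Request:
jog_arm --motion '[[[0,0,-0.04,0,0,0,0.3],[0,0,-0.08,0,0,0,0.3],[0,0,-0.12,0,0,0,0.3],[0,0,-0.148,0,0,0,0.3],[-0.029,0.02,-0.148,0,0,0.05,0.3],[-0.058,0.041,-0.148,0,0,0.1,0.3],[-0.087,0.062,-0.148,0,0,0.102,0.3],[-0.115,0.082,-0.148,0,0,0.102,0.3],[-0.115,0.082,-0.148,0,0,0.102,0.3],[-0.115,0.082,-0.148,0,0,0.102,0.3]]]'

```text
clock: 4.53
position: [0.6188, 0.3196, 0.1894]
ee_rot: [1.736, 2.617, -0.001]
force: [-0.6, 0.3, -1.1]
width: 0.493
gripper_force: 15.0
```

```bash
python3 -c "
from h import *
im=get_image('side');save('s2.png',cv2.resize(im[150:400,100:400],(720,600)))
to(w(-.085,0,.117),.404);s=observe();print(s['gripper_force'],s['force'])"
```

```text
MOVE [0.0011 0.0003 0.0723] [-0.001 -0.    -0.002] | now [0.617  0.3215 0.1893] t 4.58 w 0.489
14.99916896224022 [ 0.38819641  0.77953592 -1.74845848]
```

View pics/s2.png

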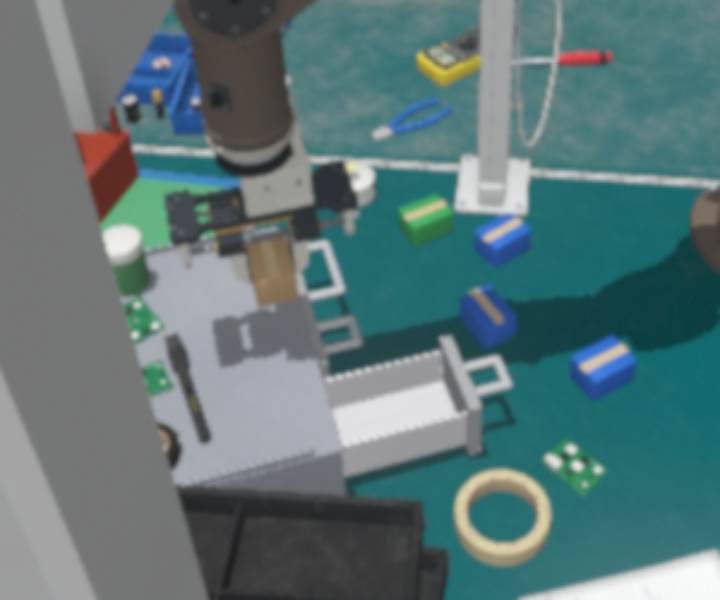

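The carton is held at (272,268) above the cabinet top, and the drawer is empty. Next I set it down.

Request:
jog_arm --motion '[[[0.001,0,0.02,0,0,0,0.3],[0.001,0,0.04,0,0,0,0.3],[0.001,0,0.055,0,0,0,0.3],[0.001,0,0.064,0,0,0,0.3],[0.001,0,0.069,0,0,0,0.3],[0.001,0,0.072,0,0,0,0.3],[0.001,0,0.072,0,0,0,0.3],[0.001,0,0.072,0,0,0,0.3]]]'

```text
clock: 5.25
position: [0.6168, 0.3236, 0.1186]
ee_rot: [1.73, 2.622, 0.002]
force: [-0.2, 0.0, -0.8]
width: 0.491
gripper_force: 15.0
```

Request:
jog_arm --motion '[[[0,0,0.001,0,0,0,0.3],[0,0,0.002,0,0,0,0.3],[0,0,0.003,0,0,0,0.3],[0,0,0.003,0,0,0,0.3]]]'

```text
clock: 5.58
position: [0.6168, 0.3234, 0.1159]
ee_rot: [1.731, 2.622, 0.002]
force: [-1.1, -0.9, 5.6]
width: 0.488
gripper_force: 15.0
```

Request:
jog_arm --motion '[[[0,0,0,0,0,0,-0.3],[0,0,0,0,0,0,-0.3],[0,0,0,0,0,0,-0.3],[0,0,-0.015,0,0,0,-0.3],[0,0,-0.04,0,0,0,-0.3],[0,0,-0.08,0,0,0,-0.3],[0,0,-0.095,0,0,0,-0.3],[0,0,-0.095,0,0,0,-0.3]]]'

```text
clock: 6.25
position: [0.6189, 0.324, 0.215]
ee_rot: [1.729, 2.619, 0.011]
force: [0.7, 0.3, 0.6]
width: 0.652
gripper_force: 0.0
```

```bash
python3 -c "
from h import *
print(w(-.312,.11,.15));to(w(-.312,.11,.15),.404);to(w(-.312,.11,.055),.404)"
```

```text
[0.36487632 0.33449752 0.15      ]
MOVE [ 0.1093 -0.23    0.0632] [ 0.008 -0.001 -0.   ] | now [0.6189 0.324  0.215 ] t 6.25 w 0.652
MOVE [ 0.1093 -0.2307  0.1582] [ 0.008 -0.001 -0.   ] | now [0.6189 0.324  0.215 ] t 6.25 w 0.652
```

Request:
jog_arm --motion '[[[0.018,-0.038,0.0,0,0,0,0.3],[0.036,-0.076,0.0,0,0,0,0.3],[0.055,-0.115,0.0,0,0,0,0.3],[0.073,-0.154,0.01,0,0,0,0.3],[0.091,-0.192,0.03,0,0,0,0.3],[0.109,-0.23,0.05,0,0,0,0.3],[0.109,-0.23,0.063,0,0,0,0.3],[0.109,-0.23,0.063,0,0,0,0.3],[0.109,-0.23,0.063,0,0,0,0.3]]]'

```text
clock: 7.0
position: [0.3612, 0.3327, 0.1462]
ee_rot: [-1.729, -2.623, 0.003]
force: [0.7, 0.6, 0.5]
width: 0.353
gripper_force: 0.0
```

```bash
python3 - <<'E'
from h import *
P=camera_params("wrist");im=get_image("wrist").copy()
to(w(-.312,.11,.055),.404)
for X in [w(-.312,y,.072) for y in (.094,.126)]: cv2.circle(im,tuple(int(v) for v in proj("wrist",X,P)),2,(255,0,0),1)
save("w3.png",cv2.resize(im,(800,600)))
E
```

```text
MOVE [0.0005 0.0023 0.092 ] [ 0.001  0.    -0.   ] | now [0.3629 0.3331 0.147 ] t 7.05 w 0.349
```

View pics/w3.png

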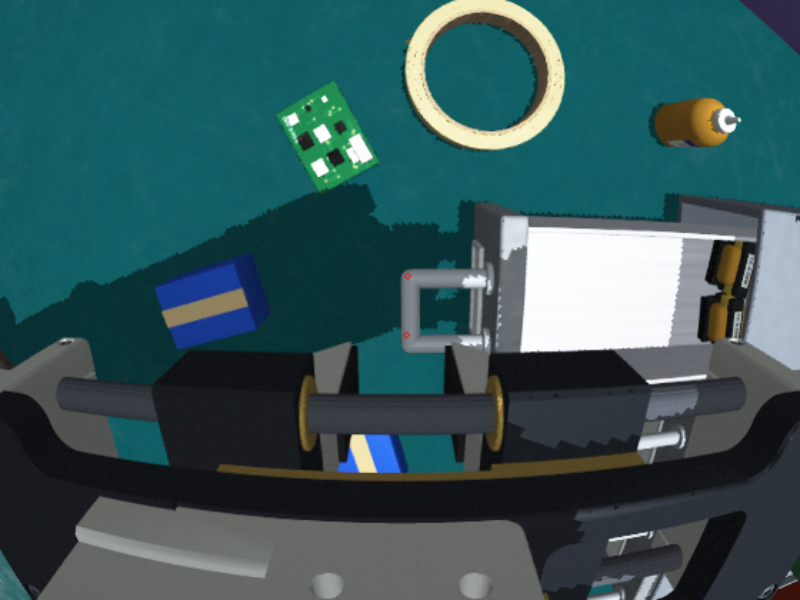

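The kit handle (bar around 410,311) matches the model within 2–3 mm, so I descend and grip it.

Request:
jog_arm --motion '[[[0.001,0.004,0.03,0,0,0,0.3],[0.001,0.004,0.06,0,0,0,0.3],[0.001,0.004,0.08,0,0,0,0.3],[0.001,0.004,0.092,0,0,0,0.3],[0.001,0.004,0.092,0,0,0,0.95],[0.001,0.004,0.092,0,0,0,0.95],[0.001,0.004,0.092,0,0,0,0.95],[0.001,0.004,0.092,0,0,0,0.95]]]' --force 25

```text
clock: 7.72
position: [0.366, 0.3358, 0.0558]
ee_rot: [-1.732, -2.621, -0.002]
force: [-5.1, -3.2, 4.1]
width: 0.109
gripper_force: 2.7
```

```bash
python3 -c "
from h import *
s=observe();p=s['position'][:2]-CAB[:2];c,q=np.cos(CAB[2]),np.sin(CAB[2]);print('cab',c*p[0]+q*p[1],-q*p[0]+c*p[1])
to(w(-.171,.109,.055),.404);print(s['force'],s['gripper_force'])"
```

```text
cab -0.3104325605382812 0.11070142067362096
MOVE [-0.0016  0.1394  0.001 ] [ 0.001 -0.001 -0.001] | now [0.366  0.3358 0.0558] t 7.72 w 0.109
[-5.10641129 -3.21253114  4.1250012 ] 2.7083035558462143
```

Request:
jog_arm --motion '[[[0,0.015,0,0,0,0,0.95],[0,0.033,0,0,0,0,0.95],[0,0.051,0,0,0,0,0.95],[0,0.069,0,0,0,0,0.95],[0,0.087,0,0,0,0,0.95],[0,0.103,0,0,0,0,0.95],[0,0.117,0,0,0,0,0.95],[0,0.128,0,0,0,0,0.95],[0,0.133,0,0,0,0,0.95],[0,0.136,0,0,0,0,0.95]]]'

```text
clock: 8.55
position: [0.4906, 0.3903, 0.0559]
ee_rot: [-1.729, -2.622, -0.003]
force: [-6.3, 1.4, 7.7]
width: 0.101
gripper_force: 25.0
```

Request:
jog_arm --motion '[[[0,0.003,0,0,0,0,0.95],[0,0.005,0,0,0,0,0.95],[0,0.007,0,0,0,0,0.95],[0,0.008,0,0,0,0,0.95],[0,0.008,0,0,0,0,0.95]]]'

```text
clock: 8.97
position: [0.4955, 0.3924, 0.0558]
ee_rot: [-1.728, -2.621, 0.003]
force: [-11.1, -0.5, 12.3]
width: 0.098
gripper_force: 25.0
```

```bash
python3 -c "
from h import *
s=observe();p=s['position'][:2]-CAB[:2];c,q=np.cos(CAB[2]),np.sin(CAB[2]);print('cab',c*p[0]+q*p[1],-q*p[0]+c*p[1],s['force'],s['gripper_force'],s['width'])"
```

```text
cab -0.16916008317535197 0.1119501213328088 [-11.13073644  -0.46885594  12.34833243] 25.02800460672006 0.09763769725389057
```

Request:
jog_arm --motion '[[[0,0.002,0,0,0,0,0.95],[0,0.004,0,0,0,0,0.95],[0,0.006,0,0,0,0,0.95],[0,0.006,0,0,0,0,0.95]]]'

```text
clock: 9.3
position: [0.4955, 0.3925, 0.0555]
ee_rot: [-1.723, -2.617, 0.018]
force: [-27.9, -11.0, 31.4]
width: 0.097
gripper_force: 25.1
```

Request:
jog_arm --motion '[[[0,-0.006,0,0,0,0,0.95],[0,-0.008,0,0,0,0,0.3],[0,-0.008,0,0,0,0,0.3],[0,-0.008,0,0,0,0,0.3],[0,-0.008,-0.02,0,0,0,0.3],[0,-0.008,-0.06,0,0,0,0.3],[0,-0.008,-0.1,0,0,0,0.3],[0,-0.008,-0.13,0,0,0,0.3],[0,-0.008,-0.13,0,0,0,0.3]]]'

```text
clock: 10.05
position: [0.4999, 0.393, 0.1918]
ee_rot: [1.73, 2.618, 0.017]
force: [0.3, 1.0, 0.7]
width: 0.348
gripper_force: 0.0
```

```bash
python3 - <<'E'
from h import *
to(w(-.169,-.11,.185),.404);to(w(-.169,-.11,.055),.404)
im=get_image("wrist");P=camera_params("wrist");im=im.copy()
for X in [w(-.169,y,.072) for y in (.092,.128,-.018,.018)]: cv2.circle(im,tuple(int(v) for v in proj("wrist",X,P)),2,(255,0,0),1)
s=get_image("side")[190:400,130:410]
save("w4.png",np.hstack([cv2.resize(im,(400,300)),cv2.resize(s,(400,300))]))
E
```

```text
MOVE [-0.2208 -0.004   0.0061] [ 0.011 -0.003 -0.001] | now [0.4999 0.393  0.1918] t 10.05 w 0.348
MOVE [-0.2212 -0.0054  0.1361] [ 0.011 -0.003 -0.001] | now [0.4999 0.393  0.1918] t 10.05 w 0.348
```

View pics/w4.png

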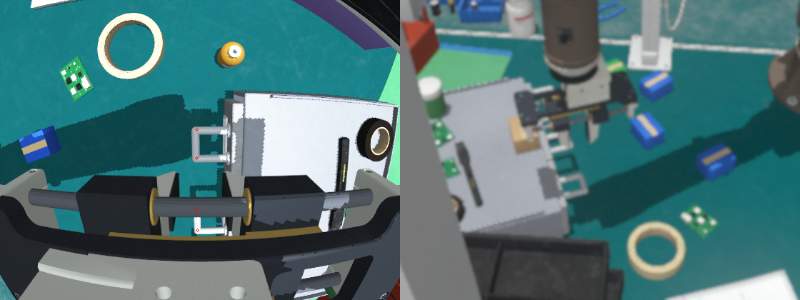

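The kit drawer is home and the carton stands on the cabinet top (right panel, 522,133). Next is the long handle.

Request:
jog_arm --motion '[[[-0.035,-0.001,0,0,0,0,0.3],[-0.072,-0.002,0,0,0,0,0.3],[-0.11,-0.003,0,0,0,0,0.3],[-0.147,-0.004,0,0,0,0,0.3],[-0.184,-0.004,0,0,0,0,0.3],[-0.221,-0.004,0.006,0,0,0,0.3],[-0.221,-0.004,0.036,0,0,0,0.3],[-0.221,-0.004,0.036,0,0,0,0.3]]]'

```text
clock: 10.82
position: [0.5774, 0.1818, 0.1434]
ee_rot: [-1.736, -2.615, 0.012]
force: [-1.1, 0.6, -0.2]
width: 0.352
gripper_force: 0.0
```

```bash
python3 - <<'E'
from h import *
to(w(-.169,-.11,.055),.404)
P=camera_params("wrist");im=get_image("wrist").copy()
for X in [w(-.169,y,.072) for y in (-.147,-.073)]: cv2.circle(im,tuple(int(v) for v in proj("wrist",X,P)),2,(255,0,0),1)
save("w5.png",cv2.resize(im,(800,600)))
E
```

```text
MOVE [0.0042 0.0083 0.0883] [-0.008  0.002 -0.006] | now [0.5774 0.1818 0.1434] t 10.82 w 0.352
```

View pics/w5.png

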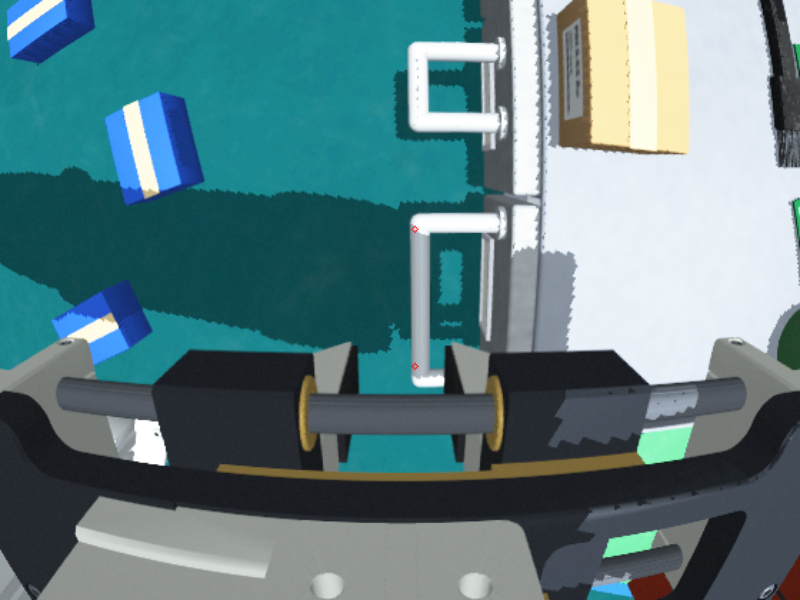

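The long handle bar is at about (421,300), within 3 mm of the model. I grip it and pull.

Request:
jog_arm --motion '[[[0.004,0.009,0,0,0,0,0.3],[0.004,0.009,0.03,0,0,0,0.3],[0.004,0.009,0.06,0,0,0,0.3],[0.004,0.009,0.08,0,0,0,0.3],[0.004,0.009,0.09,0,0,0,0.3],[0.004,0.009,0.09,0,0,0,0.95],[0.004,0.009,0.09,0,0,0,0.95],[0.004,0.009,0.09,0,0,0,0.95],[0.004,0.009,0.09,0,0,0,0.95]]]' --force 30

```text
clock: 11.62
position: [0.5832, 0.1932, 0.0598]
ee_rot: [-1.728, -2.619, 0.006]
force: [-19.7, -6.4, 13.4]
width: 0.108
gripper_force: 10.1
```

Request:
jog_arm --motion '[[[0,-0.01,0,0,0,0,0.95],[0,-0.025,0,0,0,0,0.95],[0,-0.042,0,0,0,0,0.95],[0,-0.06,0,0,0,0,0.95],[0,-0.078,0,0,0,0,0.95],[0,-0.096,0,0,0,0,0.95],[0,-0.114,0,0,0,0,0.95],[0,-0.13,0,0,0,0,0.95],[0,-0.141,0,0,0,0,0.95],[0,-0.145,0,0,0,0,0.95]]]'

```text
clock: 12.45
position: [0.4533, 0.1362, 0.06]
ee_rot: [1.73, 2.619, 0.004]
force: [6.7, -2.4, -12.7]
width: 0.1
gripper_force: 30.0
```

Request:
jog_arm --motion '[[[0,-0.001,0,0,0,0,0.95],[0,-0.002,0,0,0,0,0.95],[0,-0.002,0,0,0,0,0.95]]]'

```text
clock: 12.7
position: [0.4527, 0.1359, 0.0599]
ee_rot: [1.73, 2.619, 0.004]
force: [3.5, -2.2, -6.7]
width: 0.098
gripper_force: 30.0
```

```bash
python3 -c "
from h import *
s=observe();p=s['position'][:2]-CAB[:2];c,q=np.cos(CAB[2]),np.sin(CAB[2]);print('cab',c*p[0]+q*p[1],-q*p[0]+c*p[1],s['force'],s['gripper_force'],s['width'])"
```

```text
cab -0.309260179665668 -0.10712965893256607 [ 3.51229951 -2.21957446 -6.67427836] 29.98332291841507 0.0975186157710622
```

Request:
jog_arm --motion '[[[0,-0.003,0,0,0,0,0.95],[0,-0.006,0,0,0,0,0.95],[0,-0.008,0,0,0,0,0.95],[0,-0.008,0,0,0,0,0.95]]]'

```text
clock: 13.03
position: [0.4457, 0.1328, 0.06]
ee_rot: [1.73, 2.619, 0.005]
force: [4.7, -2.5, -8.7]
width: 0.097
gripper_force: 30.0
```

Request:
jog_arm --motion '[[[0,0.003,0,0,0,0,0.3],[0,0.003,0,0,0,0,0.3],[0,0.003,0,0,0,0,0.3],[0,0.003,-0.02,0,0,0,0.3],[0,0.003,-0.06,0,0,0,0.3],[0,0.003,-0.1,0,0,0,0.3],[0,0.003,-0.14,0,0,0,0.3],[0,0.003,-0.15,0,0,0,0.3]]]'

```text
clock: 13.7
position: [0.4488, 0.1352, 0.2148]
ee_rot: [1.728, 2.618, 0.012]
force: [1.1, 0.8, 0.9]
width: 0.35
gripper_force: 0.0
```

```bash
python3 - <<'E'
from h import *
s=observe();p=s['position'][:2]-CAB[:2];c,q=np.cos(CAB[2]),np.sin(CAB[2]);print('cab',c*p[0]+q*p[1],-q*p[0]+c*p[1])
to([.6168,.3235,.205],.404)
to(w(-.2,-.0,.205),.404)
E
```

```text
cab -0.3131467809815083 -0.10629527516947306
MOVE [0.1072 0.2284 0.0119] [ 0.009 -0.001 -0.   ] | now [0.4488 0.1352 0.2148] t 13.7 w 0.35
MOVE [0.1063 0.113  0.0109] [ 0.009 -0.001 -0.   ] | now [0.4488 0.1352 0.2148] t 13.7 w 0.35
```

Request:
jog_arm --motion '[[[0.018,0.038,0,0,0,0,-0.35],[0.036,0.076,0,0,0,0,-0.35],[0.054,0.114,0,0,0,0,-0.35],[0.072,0.152,0,0,0,0,-0.35],[0.09,0.19,0,0,0,0,-0.35],[0.107,0.228,0,0,0,0,-0.35],[0.107,0.228,0,0,0,0,-0.35],[0.107,0.228,0,0,0,0,-0.35],[0.107,0.228,0,0,0,0,-0.35]]]'

```text
clock: 14.45
position: [0.6134, 0.3218, 0.2081]
ee_rot: [-1.73, -2.622, 0.002]
force: [0.3, -0.2, -0.7]
width: 0.675
gripper_force: 0.0
```

```bash
python3 -c "
from h import *
to([.6168,.3235,.115],.404)"
```

```text
MOVE [0.0003 0.0039 0.0931] [-0.001  0.     0.   ] | now [0.6134 0.3218 0.2081] t 14.45 w 0.675
```

Request:
jog_arm --motion '[[[0,0.004,0.02,0,0,0,-0.35],[0,0.004,0.045,0,0,0,-0.35],[0,0.004,0.07,0,0,0,-0.35],[0,0.004,0.085,0,0,0,-0.35],[0,0.004,0.092,0,0,0,-0.35],[0,0.004,0.092,0,0,0,-0.35],[0,0.004,0.092,0,0,0,0.3],[0,0.004,0.092,0,0,0,0.3],[0,0.004,0.092,0,0,0,0.3],[0,0.004,0.092,0,0,0,0.3]]]' --force 15

```text
clock: 15.28
position: [0.6181, 0.3238, 0.1184]
ee_rot: [1.73, 2.621, 0.003]
force: [-1.3, -1.7, 7.0]
width: 0.489
gripper_force: 15.0
```

Request:
jog_arm --motion '[[[0,0,0,0,0,0,0.3],[0,0,-0.02,0,0,0,0.3],[0,0,-0.05,0,0,0,0.3],[0,0,-0.085,0,0,0,0.3],[0,0,-0.085,0,0,0,0.3]]]'

```text
clock: 15.7
position: [0.6207, 0.3248, 0.2095]
ee_rot: [1.728, 2.618, 0.015]
force: [1.7, 0.2, 0.1]
width: 0.489
gripper_force: 15.0
```

```bash
python3 -c "
from h import *
s=observe();print(s['gripper_force'])
# bar home x -.168 -> pocket: front outer -.126, inner -.112, out .149
to(w(-.168+.042+.014-.149+.066+.002,-.11,.18),.404);print(w(-.168+.042+.014-.149+.066,-.11,0))"
```

```text
14.998821169137955
MOVE [-0.1106 -0.1127  0.0282] [ 0.011 -0.001 -0.   ] | now [0.6207 0.3248 0.2095] t 15.7 w 0.489
[0.55893923 0.17820105 0.        ]
```

Request:
jog_arm --motion '[[[-0.022,-0.022,0,0,0,0,0.3],[-0.044,-0.045,0,0,0,0,0.3],[-0.066,-0.068,0,0,0,0,0.3],[-0.088,-0.09,0,0,0,0,0.3],[-0.111,-0.113,0.01,0,0,0,0.3],[-0.111,-0.113,0.028,0,0,0,0.3],[-0.111,-0.113,0.05,0,0,0,0.3],[-0.111,-0.113,0.05,0,0,0,0.3],[-0.111,-0.113,0.05,0,0,0,0.3]]]'

```text
clock: 16.45
position: [0.5565, 0.1771, 0.1514]
ee_rot: [-1.73, -2.621, 0.002]
force: [0.4, 0.2, -0.0]
width: 0.49
gripper_force: 15.0
```

```bash
python3 - <<'E'
from h import *
x=-.195
to(w(x,-.11,.046),.404)
P=camera_params("wrist");im=get_image("wrist").copy()
for X,c in [(w(x-.066+dx,-.11+y,.092),(255,0,0)) for dx in (0,-.014) for y in (-.053,.053)]+[(w(x-.066,-.11+y,.078),(0,0,255)) for y in (-.043,.043)]: cv2.circle(im,tuple(int(v) for v in proj("wrist",X,P)),2,c,1)
save("w6.png",cv2.resize(im,(800,600)))
E
```

```text
MOVE [0.     0.0029 0.1054] [-0.002 -0.     0.   ] | now [0.5565 0.1771 0.1514] t 16.45 w 0.49
```

View pics/w6.png

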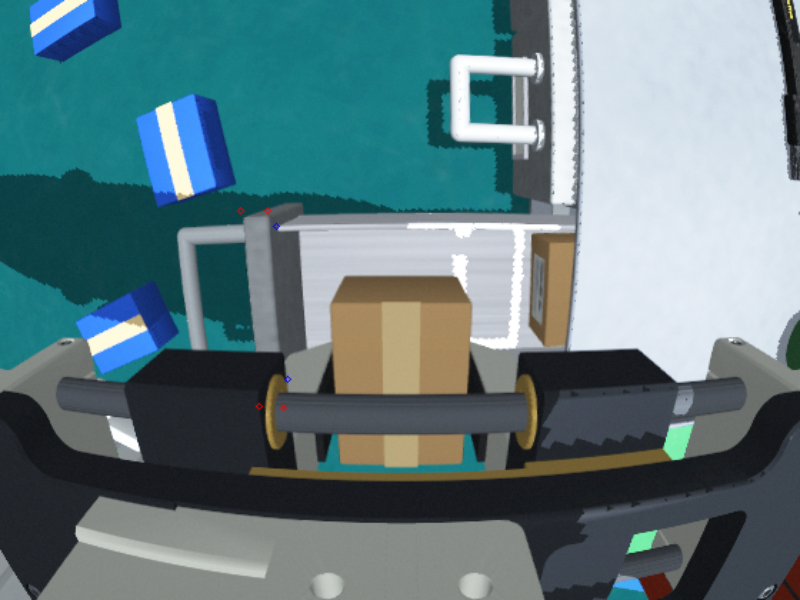

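The picture shows the carton held over the open drawer, with the front at about (260,280) and the brown mate at (553,290). The model is 2–3 mm off, so I lower with a -2 mm y correction.

Request:
jog_arm --motion '[[[-0.002,0.003,0.02,0,0,0,0.3],[-0.002,0.003,0.04,0,0,0,0.3],[-0.002,0.003,0.06,0,0,0,0.3],[-0.002,0.003,0.078,0,0,0,0.3],[-0.002,0.003,0.09,0,0,0,0.3],[-0.002,0.003,0.097,0,0,0,0.3],[-0.002,0.003,0.101,0,0,0,0.3],[-0.002,0.003,0.101,0,0,0,0.3]]]'

```text
clock: 17.17
position: [0.5609, 0.1767, 0.0508]
ee_rot: [1.73, 2.622, 0.0]
force: [0.4, -0.1, -1.9]
width: 0.49
gripper_force: 15.0
```

Request:
jog_arm --motion '[[[0,0,0.001,0,0,0,0.3],[0,0,0.002,0,0,0,0.3],[0,0,0.002,0,0,0,0.3]]]'

```text
clock: 17.42
position: [0.5611, 0.1766, 0.0494]
ee_rot: [1.73, 2.621, 0.002]
force: [0.1, -0.6, -1.7]
width: 0.489
gripper_force: 15.0
```

Request:
jog_arm --motion '[[[0,0,0.001,0,0,0,0.3],[0,0,0.003,0,0,0,0.3],[0,0,0.005,0,0,0,0.3],[0,0,0.005,0,0,0,0.3]]]'

```text
clock: 17.75
position: [0.561, 0.1765, 0.0444]
ee_rot: [1.731, 2.622, 0.001]
force: [-1.4, -0.2, 7.4]
width: 0.486
gripper_force: 15.0
```

Contact. Release to about 62 mm, then lift straight up.

Request:
jog_arm --motion '[[[0,0,0,0,0,0,-0.3],[0,0,0,0,0,0,-0.3],[0,0,0,0,0,0,-0.3],[0,0,0,0,0,0,-0.3],[0,0,-0.015,0,0,0,-0.3],[0,0,-0.05,0,0,0,-0.3],[0,0,-0.09,0,0,0,-0.3],[0,0,-0.13,0,0,0,-0.3],[0,0,-0.16,0,0,0,-0.3],[0,0,-0.16,0,0,0,-0.3]]]'

```text
clock: 18.58
position: [0.564, 0.1772, 0.2104]
ee_rot: [1.728, 2.617, 0.013]
force: [0.9, -0.2, -0.1]
width: 0.646
gripper_force: 0.0
```

```bash
python3 - <<'E'
from h import *
P=camera_params("side");im=get_image("side")
for d in silhouettes("carton_center","side")[:5]: print(round(d["p"],2),np.round(d["pixel"]),atz("side",d["pixel"],.058,P))
print(proj("side",[.561,.1765,.046],P))
to(w(-.316,-.11,.15),.404)
E
```

```text
0.85 [349. 302.] [0.25772181 0.30227155 0.058     ]
0.85 [308. 248.] [0.38213184 0.10150147 0.058     ]
0.75 [244. 259.] [0.57259337 0.16813663 0.058     ]
0.69 [300. 280.] [0.39725518 0.23378047 0.058     ]
0.67 [280. 241.] [0.47309741 0.07613803 0.058     ]
[247.42897591 264.21392579]
MOVE [ 0.0022 -0.1228  0.0548] [ 0.003 -0.     0.   ] | now [0.5613 0.1768 0.2051] t 18.68 w 0.648
```

Request:
jog_arm --motion '[[[0,-0.035,0,0,0,0,0.25],[0,-0.07,0,0,0,0,0.25],[0,-0.105,0,0,0,0,0.25],[0,-0.123,0.02,0,0,0,0.25],[0,-0.123,0.05,0,0,0,0.25],[0,-0.123,0.055,0,0,0,0.25],[0,-0.123,0.055,0,0,0,0.25]]]'

```text
clock: 19.27
position: [0.4458, 0.1275, 0.1468]
ee_rot: [-1.729, -2.62, 0.007]
force: [-0.0, -0.3, -0.2]
width: 0.378
gripper_force: 0.0
```

```bash
python3 - <<'E'
from h import *
to([.4452,.1328,.058],.404)
im=get_image("wrist");save("w7.png",cv2.resize(im,(800,600)))
E
```

```text
MOVE [0.0051 0.002  0.0888] [-0.005  0.    -0.   ] | now [0.4458 0.1275 0.1468] t 19.27 w 0.378
```

View pics/w7.png

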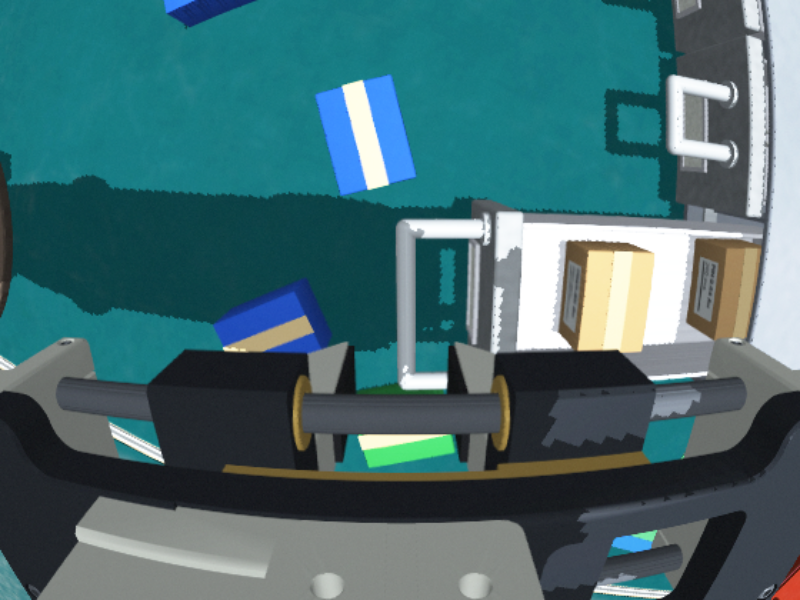

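The carton stands flat and centred in the drawer at (607,297), and the handle bar at x≈407 lies between the fingers. Next I descend, grip and push home.

Request:
jog_arm --motion '[[[0.005,0.002,0.02,0,0,0,0.3],[0.005,0.002,0.05,0,0,0,0.3],[0.005,0.002,0.075,0,0,0,0.3],[0.005,0.002,0.088,0,0,0,0.3],[0.005,0.002,0.088,0,0,0,0.95],[0.005,0.002,0.088,0,0,0,0.95],[0.005,0.002,0.088,0,0,0,0.95],[0.005,0.002,0.088,0,0,0,0.95],[0.005,0.002,0.088,0,0,0,0.95]]]' --force 30

```text
clock: 20.07
position: [0.4474, 0.1334, 0.0617]
ee_rot: [1.731, 2.622, 0.001]
force: [-3.9, -2.1, 5.6]
width: 0.098
gripper_force: 30.0
```

Request:
jog_arm --motion '[[[0,0.008,0,0,0,0,0.95],[0,0.02,0,0,0,0,0.95],[0,0.035,0,0,0,0,0.95],[0,0.05,0,0,0,0,0.95],[0,0.065,0,0,0,0,0.95],[0,0.08,0,0,0,0,0.95],[0,0.095,0,0,0,0,0.95],[0,0.11,0,0,0,0,0.95],[0,0.122,0,0,0,0,0.95],[0,0.13,0,0,0,0,0.95]]]'

```text
clock: 20.9
position: [0.5674, 0.186, 0.0618]
ee_rot: [-1.729, -2.622, -0.002]
force: [-5.5, 0.6, 6.5]
width: 0.095
gripper_force: 30.0
```

Request:
jog_arm --motion '[[[0,0.005,0,0,0,0,0.95],[0,0.01,0,0,0,0,0.95],[0,0.014,0,0,0,0,0.95],[0,0.017,0,0,0,0,0.95],[0,0.019,0,0,0,0,0.95],[0,0.019,0,0,0,0,0.95]]]'

```text
clock: 21.4
position: [0.583, 0.1928, 0.0618]
ee_rot: [-1.728, -2.621, 0.001]
force: [-9.2, 0.4, 11.0]
width: 0.1
gripper_force: 30.0
```

Request:
jog_arm --motion '[[[0,0.002,0,0,0,0,0.95],[0,0.004,0,0,0,0,0.95],[0,0.006,0,0,0,0,0.95],[0,0.006,0,0,0,0,0.95]]]'

```text
clock: 21.73
position: [0.583, 0.1928, 0.0615]
ee_rot: [-1.725, -2.614, 0.014]
force: [-29.5, -7.6, 30.2]
width: 0.097
gripper_force: 30.0
```

Hard stop reached. Release and withdraw.

Request:
jog_arm --motion '[[[0,-0.006,0,0,0,0,0.95],[0,-0.007,0,0,0,0,0.3],[0,-0.007,0,0,0,0,0.3],[0,-0.007,0,0,0,0,0.3],[0,-0.007,-0.02,0,0,0,0.3],[0,-0.007,-0.06,0,0,0,0.3],[0,-0.007,-0.1,0,0,0,0.3],[0,-0.007,-0.14,0,0,0,0.3],[0,-0.007,-0.17,0,0,0,0.3]]]'

```text
clock: 22.48
position: [0.585, 0.1916, 0.2345]
ee_rot: [1.73, 2.619, 0.005]
force: [0.9, 0.2, -1.0]
width: 0.353
gripper_force: 0.0
```

Request:
jog_arm --motion '[[[0,-0.035,0,0,0,0,0.3],[0,-0.07,0,0,0,0,0.3],[0,-0.1,0,0,0,0,0.3],[0,-0.1,0,0,0,0,0.3],[0,-0.1,0,0,0,0,0.3]]]'

```text
clock: 22.9
position: [0.4912, 0.1519, 0.2314]
ee_rot: [1.731, 2.621, 0.002]
force: [1.3, 0.3, 1.0]
width: 0.349
gripper_force: 0.0
```

```bash
python3 - <<'E'
from h import *
P=camera_params("wrist");im=get_image("wrist").copy()
for y in (-.147,-.073,.018,-.018): cv2.circle(im,tuple(int(v) for v in proj("wrist",w(-.168,y,.072),P)),2,(255,0,0),1)
save("w8.png",cv2.resize(im,(800,600)))
E
```

```text
(no output)
```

The viewing budget is spent, so I check the handles numerically and then hand in.

```bash
python3 - <<'E'
from h import *
P=camera_params("wrist");im=get_image("wrist");g=im.mean(2)
T=CAB;c,q=np.cos(T[2]),np.sin(T[2])
for n,y0 in (("stock",-.10),("tool",0),("kit",.11)):
    xs=np.arange(-.2,-.1,.002);v=[]
    for x in xs:
        u=proj("wrist",w(x,y0,.072),P).astype(int);v.append(int(g[u[1],u[0]]) if 0<=u[1]<420 and 0<=u[0]<560 else -1)
    print(n,list(zip((xs*1000).round().astype(int).tolist(),v))[::1])
E
```

```text
stock [(-200, 104), (-198, 107), (-196, 100), (-194, 83), (-192, 56), (-190, 55), (-188, 59), (-186, 93), (-184, 105), (-182, 103), (-180, 103), (-178, 104), (-176, 106), (-174, 104), (-172, 104), (-170, 212), (-168, 249), (-166, 255), (-164, 254), (-162, 251), (-160, 108), (-158, 106), (-156, 59), (-154, 59), (-152, 57), (-150, 58), (-148, 59), (-146, 158), (-144, 199), (-142, 144), (-140, 145), (-138, 139), (-136, 176), (-134, 167), (-132, 81), (-130, 84), (-128, 81), (-126, 86), (-124, 87), (-122, 84), (-120, 85), (-118, 87), (-116, 88), (-114, 229), (-112, 250), (-110, 250), (-108, 250), (-106, 250), (-104, 250), (-102, 238)]
tool [(-200, 106), (-198, 102), (-196, 108), (-194, 58), (-192, 56), (-190, 56), (-188, 55), (-186, 108), (-184, 111), (-182, 107), (-180, 105), (-178, 107), (-176, 104), (-174, 105), (-172, 147), (-170, 238), (-168, 253), (-166, 255), (-164, 254), (-162, 236), (-160, 96), (-158, 56), (-156, 55), (-154, 53), (-152, 56), (-150, 55), (-148, 59), (-146, 198), (-144, 142), (-142, 145), (-140, 145), (-138, 134), (-136, 225), (-134, 77), (-132, 82), (-130, 79), (-128, 87), (-126, 87), (-124, 90), (-122, 87), (-120, 83), (-118, 81), (-116, 103), (-114, 238), (-112, 249), (-110, 249), (-108, 249), (-106, 249), (-104, 248), (-102, 168)]
kit [(-200, -1), (-198, -1), (-196, -1), (-194, -1), (-192, -1), (-190, -1), (-188, -1), (-186, -1), (-184, -1), (-182, -1), (-180, -1), (-178, -1), (-176, -1), (-174, -1), (-172, -1), (-170, -1), (-168, -1), (-166, -1), (-164, -1), (-162, -1), (-160, -1), (-158, -1), (-156, -1), (-154, -1), (-152, -1), (-150, -1), (-148, -1), (-146, -1), (-144, -1), (-142, -1), (-140, -1), (-138, -1), (-136, -1), (-134, -1), (-132, -1), (-130, -1), (-128, -1), (-126, -1), (-124, -1), (-122, -1), (-120, -1), (-118, -1), (-116, -1), (-114, -1), (-112, -1), (-110, -1), (-108, -1), (-106, -1), (-104, -1), (-102, -1)]
```

The stock bar (centre -165) and the tool bar (-166) line up, so the stock drawer is home. The kit drawer hit its stop earlier and was not touched after that, so I hand in.

```bash
python3 -c "
from cell import *
print(sign_off())"
```

```text
the job is handed in; nothing more can be done
None
```

I moved the carton into the long-handled drawer, standing flat in the free space, pushed the kit and long-handled drawers home to their stops, and handed the job in at about 23 s; `sign_off()` returned no verdict.

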